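Put the footed press die away in its lidded box

ROBOT

A 6-joint arm with a two-finger parallel gripper is mounted at the origin on the work surface. World frame = base frame: x ahead of the robot, y to its left, z up, the work surface at z = 0. Lengths are in mm, angles in rad, forces in N, time in s.
With the tool pointing down it reaches from about 325 to 775 mm from the base axis. Payload 5.5 kg.
Tool frame: the origin (TCP) lies at the very end of the fingers, on their centre line; the grasp point (between the pads) lies env.grip_point_offset behind it (env.grip_point_offset is the distance from the TCP to the grasp point, in mm); z points along the fingers, y is the line along which they close (so a half turn about z gives the same grasp; the last joint's range is limited). The gripper opens to 88 mm and grips with 3 to 60 N. Pads are 20 mm wide; open, the fingers measure 115 mm over their backs; the gripper's body (75 mm by 178 mm) begins 61 mm behind the grasp point.
Start: joints at [1.247, 0.091, 1.231, -0, 1.82, -0.057], TCP at [158.192, 578.785, 222.631] pointing down, gripper open.
Joint ranges: [-2.87, 2.87], [-0.86, 2.18], [0.17, 2.46], [-1.51, 4.65], [0.06, 2.69], [-2.65, 2.65]. Speed limits (rad/s): [2.57, 2.57, 3.01, 3.14, 3.14, 3.14].

INTERFACE

Orientations are given as a unit quaternion [x, y, z, w].
In Python, from cell import env gives the robot as it stands.
- The arm moves only by the tool apply_moves, never from a script. Its argument "deltas" is one flat list of numbers, 7 for each row, row after row: the shift along the tool's x, y, z in mm, then the turn, a rotation vector about the tool's x, y, z in degrees, then the finger opening in mm, from 0 to 87.8. In form: [x, y, z, ax, ay, az, jaw, x, y, z, ax, ay, az, jaw, ...]. A call has 1 to 20 rows; each row is the pose to reach, as a shift and turn from the pose commanded when the call began, along the tool's axes at that moment; what a row does not reach only later rows make up. A row lasts 1/8 s, in which the tool goes at most 62.5 mm and 10.7 degrees, less where a joint would pass 70% of its speed; a pose out of reach is approached as far as the arm can. A call with a gripper value outside its range is refused whole. The fingers move at their own pace and stop on an object; the grip force is fixed at half the most. Time passes only in rows, so rows that repeat a pose let the fingers close. It gives the time, the measured TCP pose, the force, the opening and the grip force at its end, in the units of the state.
- env.read_state(): the state, without advancing time (a new reading comes with each control period).
- env.get_image(name): name is "side" or "top" or "wrist"; returns the picture (400x640x3 uint8, blue, green, red); there is no depth.
- env.camera_info(name): a dict with "fx", "fy", "cx", "cy" (pixels), "R" (3x3) and "t" (3): a world point X has camera coordinates R X + t. Camera axes: x right, y down, z forward; pixel columns grow to the right and rows downward; lengths in mm; the calibration is good to about 2 mm. A picture is of the moment at which its call begins: read the wrist's pose just before it. camera_info takes no time and is no camera call; for the wrist camera it gives the pose at the moment of the call.
- env.finish_job(): hands the job in; it is judged then, once.
The state is a dict: "t": time; "joints": joint angles; "dq": joint speeds; "joint_torque": joint torques, N m; "ee_pos": TCP position; "tcp_rot": TCP orientation; "contact_force": force on the tool from outside, world axes, zero at the start; "wrist_torque": the same for the moment, N m; "grip_width": finger opening in mm; "grip_force": force on a finger pad.
Only numpy, scipy, OpenCV 4.12 (cv2) and the standard library are available. Lean on these libraries where they do the work, as an engineer would, in place of code of your own. Each camera call takes 0.05 s, during which the arm holds its last target. There are 200 camera calls.

TASK

Put the tall press die with the wide foot away in the plywood die box. Swing the box's lid right up, so that it stands upright on its own, set the die down on its foot inside the box (do not drop it), and then lower the lid until it is fully shut.

Things in the scene. Friction and masses are not known exactly. Their poses are not given: they have to be found in the camera images.
- lid (a joint): Lid of the plywood die box, hinged along one long side of the box. 0 rad = shut, grows as it opens, about 1.57 = upright, stop at 1.75. The hinge is stiff: the lid stays wherever it is left; it takes about 4 N at the handle to raise it and 1 to 3 N to lower it. The lid may start slightly ajar (up to 0.2 rad).
- lid_handle (a point): Middle of the round steel bar handle on the lid's outer face; it turns with the lid. The bar is 11 mm thick and 100 mm long, parallel to the hinge (this point's y axis runs along the bar); its axis stands 35 mm off the lid's outer face (this point's z axis points straight out of that face), 30 mm in from the lid's free edge. From the hinge axis the bar lies 130 mm across the lid and 43 mm out from its underside.
- die_mid (a point): Centre, 26 mm above the bench, of the die to put away: a turned bare-steel post standing upright, 52 mm tall in all, a round foot 40 mm across and 8 mm thick at the bottom and a plain 28 mm round shank above it; z axis up, 0.17 to 0.35 kg. Other things about: a plain steel cylinder 28 mm across and 36 mm tall with no foot, a flat steel disc 42 mm across and 16 mm tall, a 60 mm tall spool and a hammer.
- box_in (a point): Centre of the inner floor of the die box, 8 mm above the bench. The box is fixed to the bench, 160 mm (x) by 200 mm (y) outside and 70 mm high, walls and floor 8 mm thick (inside 144 by 184 mm, 62 mm deep). Its x axis points level from the lid's free edge towards the hinge, z is up. The hinge axis runs along y at x = +80 mm, z = +62.5 mm from this point. The lid covers the whole box and is 8 mm thick.
Not all that is in view belongs to the job. What is shaped like the part that bears die_mid but purple or yellow is not meant.

How it is judged (in metres and radians):
On the way, in this order (a step that is already met when the one before it is completed fails the run):
1. the lid stands open, beyond 1.2 rad, by itself (value of joint lid above 1.2 rad and contact force between lid and the arm below 0.1 N and contact force between lid and the fingers below 0.1 N), for 0.3 s.
2. the die stands on its foot on the box's floor, let go, with the lid still open (value of joint lid above 1 rad and x of die_mid in the frame of box_in between -0.072 and 0.072 m and y of die_mid in the frame of box_in between -0.092 and 0.092 m and z of die_mid in the frame of box_in below 0.032 m and angle between die_mid's own z axis and vertical below 0.17 rad and contact force between die and the fingers below 0.1 N), for 0.2 s.
At the end, for the whole second after the job is handed in: The footed die stands upright (within 10 degrees) on the floor inside the box, at rest, and the lid is shut to within 0.07 rad (10 mm at its free edge) (value of joint lid below 0.07 rad and x of die_mid in the frame of box_in between -0.072 and 0.072 m and y of die_mid in the frame of box_in between -0.092 and 0.092 m and z of die_mid in the frame of box_in between 0.015 and 0.032 m and angle between die_mid's own z axis and vertical below 0.17 rad and linear speed of die below 0.03 m/s); the robot touches nothing.
It fails at once if the die is dropped or flung: it moves faster than 0.7 m/s while no finger touches it (a free fall of some 25 mm) (linear speed of die above 0.7 m/s and contact force between die and the fingers below 0.1 N).
It also fails if it takes over 72 s, if anything falls off the work surface, if the arm or the gripper's body presses on something with over 40 N, if the wrist force passes 120 N, or if a joint passes its speed limit or range.

## Working session

There is one attempt and no reset: what is moved stays moved. The work goes in short steps, Python scripts to look and compute and a tool call to move; the robot and the scene stay as the last step left them, time stands still between calls to the robot, and variables do not carry over. Pictures are saved under pics/ and viewed, at most 10 in all, crops included, and the job is handed in when it is done.

Besides the shell and the picture viewer there is one more tool, called after "Call:" as a command line: name --argument value ..., lists and objects as JSON in quotes. apply_moves: Moves the arm, as the interface text tells. Its arguments: {"type":"object","properties":{"deltas":{"type":"array"}},"required":["deltas"]}

```bash
mkdir -p pics; ls; python3 - <<'E'
from cell import env
import cv2,numpy as np
a=env.get_image("side");b=env.get_image("top")
cv2.imwrite("pics/s1.png",a);cv2.imwrite("pics/t1.png",b)
for n in("side","top"):
    c=env.camera_info(n);R=np.array(c["R"]);print(n,c["fx"],c["cx"],c["cy"],R.round(3).tolist(),(-R.T@np.array(c["t"])).round(0))
print(env.read_state(),env.grip_point_offset)
E
```

```text
pics
side 400.6306751385374 320.8663338714655 196.05953323937058 [[-0.98, -0.2, -0.014], [-0.128, 0.68, -0.722], [0.154, -0.705, -0.692]] [419. 537. 604.]
top 449.86482319640436 314.4058205016723 193.66483920983478 [[-0.026, -1.0, 0.002], [-0.996, 0.026, -0.084], [0.084, -0.004, -0.996]] [ 414.   28. 1152.]
{'t': 0.1, 'joints': array([ 1.24728598e+00,  9.17678163e-02,  1.23173539e+00,  7.21095113e-06,
        1.81980799e+00, -5.67194999e-02]), 'dq': array([ 4.77456482e-05, -9.56764795e-04, -2.80948968e-03,  1.71491894e-03,
       -3.80129353e-04, -3.50255274e-04]), 'joint_torque': array([ 3.06506052e-03, -4.47858846e+01, -4.07569492e+01,  7.00693089e-02,
        2.83966359e-02, -1.33005715e-04]), 'ee_pos': array([158.10948436, 578.52130381, 221.64637382]), 'tcp_rot': array([ 1.32999235e-01,  9.91115768e-01, -8.43127428e-04, -1.65809771e-04]), 'contact_force': array([ 0.18345291,  1.03795745, -0.50862052]), 'wrist_torque': array([-0.01243633,  0.02927248,  0.04549285]), 'grip_force': 0.0, 'grip_width': 87.78856765396314} 18.700000000000003
```

View pics/s1.png

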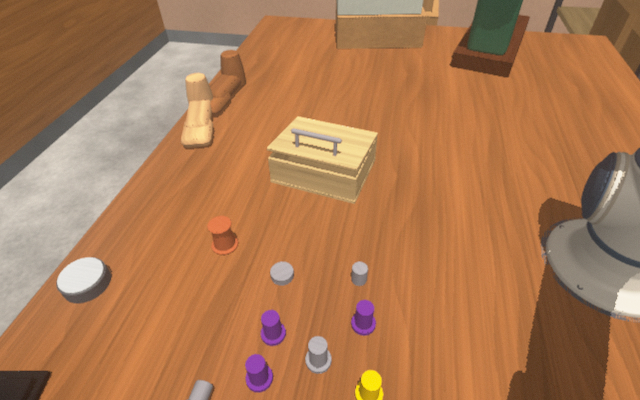

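View pics/t1.png

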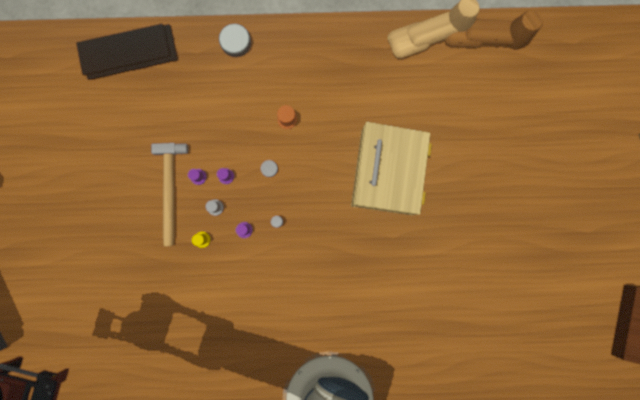

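Candidates, in side-view pixels:
- (318,353) grey with a wide foot; this one fits the bare-steel footed post.
- (360,273) plain cylinder.
- (282,273) flat disc.
- (222,235) red spool.
- (271,327), (258,372), (364,317) purple and (370,387) yellow: decoys.

The box handle runs from about (293,133) to (340,147), and the hinge is on the far side (to the right in the top view). I'll confirm with enlarged crops.

```bash
cat > h.py <<'E'
from cell import env
import cv2,numpy as np
def cam(n):
    c=env.camera_info(n);return np.array([[c["fx"],0,c["cx"]],[0,c["fy"],c["cy"]],[0,0,1]]),np.array(c["R"]),np.array(c["t"])
def ray(n,u,v,z,c=None):
    K,R,t=c or cam(n);o=-R.T@t;d=R.T@np.linalg.inv(K)@[u,v,1];return o+d*(z-o[2])/d[2]
def tri(n1,p1,n2,p2):
    P=[k@np.c_[R,t] for k,R,t in(cam(n1),cam(n2))]
    X=cv2.triangulatePoints(P[0],P[1],np.float64(p1),np.float64(p2)).ravel();return X[:3]/X[3]
E
python3 - <<'E'
from h import *
a=cv2.imread("pics/s1.png");b=cv2.imread("pics/t1.png")
A=cv2.resize(a[110:205,260:385],(400,304),interpolation=2);B=cv2.resize(b[115:220,345:440],(400,442),interpolation=2)
C=cv2.resize(a[300:400,260:385],(400,320),interpolation=2);
o=np.zeros((600,800,3),np.uint8);o[:304-20,:400]=A[:284];o[284:584,:400]=C[:300];o[:442,400:]=B
o[450:600,400:550]=cv2.resize(b[192:222,199:229],(150,150),interpolation=2)
cv2.imwrite("pics/c1.png",o)
print(tri("side",(318,353),"top",(214,207)))
E
```

```text
[483.39835229 276.21152673  24.23263647]
```

View pics/c1.png

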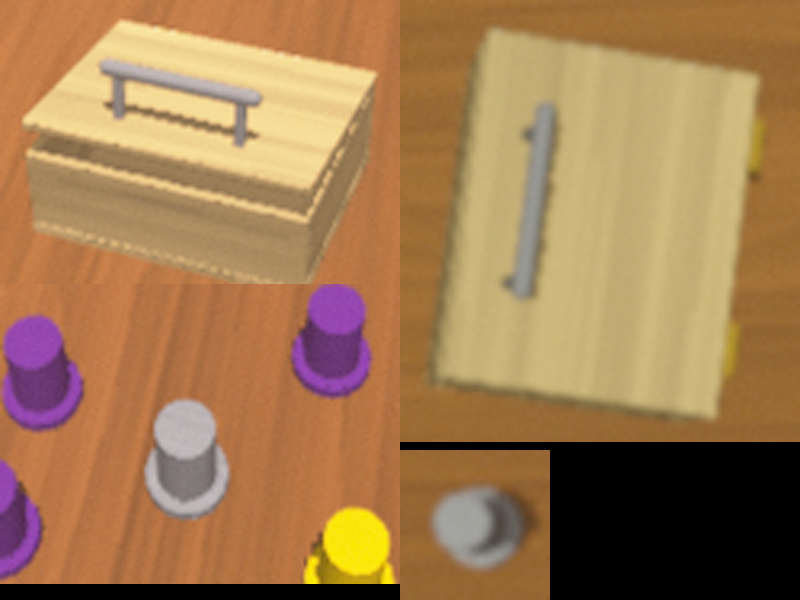

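```bash
python3 - <<'E'
from h import *
f=lambda n,*a:print(n,np.round(a,1).tolist())
H=[tri("side",s,"top",t) for s,t in [((292.2,130.6),(379.4,139.9)),((340.6,140.9),(374.2,185.1))]]
f("handle",*H,H[1]-H[0])
C=[tri("side",s,"top",t) for s,t in [((298.1,116.3),(430,132.8)),((377.8,132.8),(420.3,214)),((356.3,168.8),(353.3,205.3)),((267.8,149.1),(365.9,122.1))]]
f("corners",*C)
f("die",ray("side",317.8,340.6,52),ray("top",212,206.6,52),ray("top",215,207.4,6))
E
```

```text
handle [[621.6, -129.4, 128.3], [517.3, -113.7, 127.0], [-104.3, 15.7, -1.3]]
corners [[645.3, -260.7, 77.8], [450.0, -228.4, 76.5], [475.6, -66.7, 98.9], [671.9, -104.4, 92.4]]
die [[485.6, 270.8, 52.0], [481.8, 274.9, 52.0], [482.4, 277.6, 6.0]]
```

The crops confirm it: the grey part at (318,353) has the wide foot and bare steel finish. The lid is slightly ajar, about 0.11 rad. I'll work out the move to the handle.

```bash
cat >> h.py <<'E'
from scipy.spatial.transform import Rotation as Ro
def delta(p,az):
    "shift (tool axes, mm), turn (deg) from now to TCP p, tool down, tool y at azimuth az (deg, mod 180)"
    s=env.read_state();R=Ro.from_quat(s["tcp_rot"]);y=np.array([np.cos(np.radians(az)),np.sin(np.radians(az)),0])
    if y@R.as_matrix()[:,1]<0:y=-y
    z=np.array([0,0,-1.]);T=Ro.from_matrix(np.c_[np.cross(y,z),y,z])
    return (R.inv().apply(np.array(p)-s["ee_pos"])).round(1).tolist(),np.degrees((R.inv()*T).as_rotvec()).round(1).tolist()
E
python3 - <<'E'
from h import *
print(delta([569.5,-121.5,180],80.5),delta([569.5,-121.5,109],80.5))
E
```

```text
([-581.4, -566.7, 42.6], [-0.1, -0.0, -5.8]) ([-581.4, -566.6, 113.6], [-0.1, -0.0, -5.8])
```

Call:
apply_moves --deltas '[-581,-567,42,0,0,-5.8,60,-581,-567,42,0,0,-5.8,60,-581,-567,42,0,0,-5.8,60,-581,-567,42,0,0,-5.8,60,-581,-567,42,0,0,-5.8,60,-581,-567,42,0,0,-5.8,60,-581,-567,42,0,0,-5.8,60,-581,-567,42,0,0,-5.8,60,-581,-567,42,0,0,-5.8,60,-581,-567,42,0,0,-5.8,60,-581,-567,42,0,0,-5.8,60,-581,-567,42,0,0,-5.8,60,-581,-567,42,0,0,-5.8,60,-581,-567,42,0,0,-5.8,60,-581,-567,42,0,0,-5.8,60,-581,-567,42,0,0,-5.8,60]'

```text
t: 2.1
ee_pos: [568.9, -120.1, 181.3]
tcp_rot: [0.082, 0.997, 0.0, 0.0]
contact_force: [0.1, 0.5, -0.6]
grip_width: 60.3
grip_force: 0.0
```

```bash
python3 - <<'E'
from h import *
print(delta([569.5,-121.5,109],80.5),env.read_state()["joints"])
cv2.imwrite("pics/w1.png",env.get_image("wrist"))
K,R,t=cam("wrist")
for p in([621.6,-129.4,128.3],[517.3,-113.7,127.0]):
    q=K@(R@p+t);print(q[:2]/q[2])
E
```

```text
([-0.7, -1.3, 72.3], [0.0, 0.0, 0.1]) [-2.66747485e-01  3.57820963e-02  1.36131340e+00  2.53408427e-04
  1.74366527e+00 -1.67339343e+00]
[319.81169047 272.27891643]
[317.82656634 145.78968558]
```

View pics/w1.png

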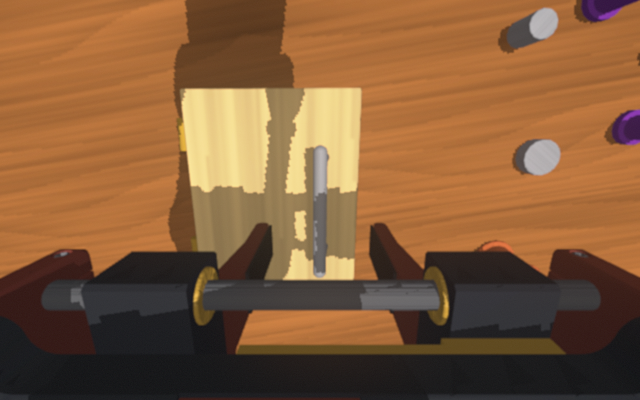

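The bar runs from (320,150) to (320,273), as predicted and centred between the fingers. I'll go down and grip it.

Call:
apply_moves --deltas '[-1,-1,30,0,0,0,40,-1,-1,60,0,0,0,40,-1,-1,72,0,0,0,40,-1,-1,72,0,0,0,40,-1,-1,72,0,0,0,5,-1,-1,72,0,0,0,5,-1,-1,72,0,0,0,5,-1,-1,72,0,0,0,5,-1,-1,72,0,0,0,5]'

```text
t: 3.28
ee_pos: [570.6, -121.3, 109.4]
tcp_rot: [0.082, 0.997, 0.001, 0.001]
contact_force: [1.3, 6.4, 2.5]
grip_width: 10.1
grip_force: 30.0
```

```bash
python3 - <<'E'
from h import *
s=env.read_state();b=np.array([0.165,0.986]);g=s["ee_pos"];print(g)
th0=.11;f=lambda th:np.array([-130*np.cos(th)+43*np.sin(th),130*np.sin(th)+43*np.cos(th)])
for th in np.linspace(th0,1.56,11)[1:]:
    d=f(th)-f(th0);print(round(th,2),"tool y",(-d[0]).round(1),"z",(-d[1]).round(1))
E
```

```text
[ 570.57961102 -121.28546456  109.43901581]
0.26 tool y -9.5 z -17.4
0.4 tool y -21.5 z -33.2
0.54 tool y -35.6 z -47.2
0.69 tool y -51.6 z -58.9
0.84 tool y -69.1 z -68.2
0.98 tool y -87.8 z -74.9
1.12 tool y -107.2 z -78.8
1.27 tool y -127.0 z -79.9
1.42 tool y -146.8 z -78.1
1.56 tool y -166.1 z -73.4
```

Call:
apply_moves --deltas '[0,-4,-8,0,0,0,5,0,-9.5,-17.4,0,0,0,5,0,-15,-25.5,0,0,0,5,0,-21.5,-33.2,0,0,0,5,0,-28,-40.5,0,0,0,5,0,-35.6,-47.2,0,0,0,5,0,-43.5,-53.5,0,0,0,5,0,-51.6,-58.9,0,0,0,5]'

```text
t: 4.28
ee_pos: [562.1, -170.4, 169.7]
tcp_rot: [0.081, 0.997, 0.003, 0.001]
contact_force: [-0.5, 12.2, 7.8]
grip_width: 10.0
grip_force: 30.0
```

Call:
apply_moves --deltas '[0,-9,-5,0,0,0,5,0,-17.5,-9.3,0,0,0,5,0,-27,-13,0,0,0,5,0,-36.2,-16,0,0,0,5,0,-46,-18.3,0,0,0,5,0,-55.6,-19.9,0,0,0,5,0,-65.5,-20.8,0,0,0,5,0,-75.4,-21,0,0,0,5,0,-85.5,-20.4,0,0,0,5,0,-95.2,-19.2,0,0,0,5,0,-105,-17,0,0,0,5,0,-114.5,-14.5,0,0,0,5,0,-114.5,-14.5,0,0,0,5]'

```text
t: 5.9
ee_pos: [541.9, -287.3, 182.0]
tcp_rot: [0.083, 0.997, -0.0, -0.001]
contact_force: [-3.9, 0.1, 2.0]
grip_width: 10.3
grip_force: 30.0
```

```bash
python3 - <<'E'
from h import *
a=env.get_image("side");b=env.get_image("top")
cv2.imwrite("pics/c2.png",np.vstack([cv2.resize(a[60:210,200:430],(690,450))[:450],cv2.resize(b[100:250,330:560],(690,450))])[::1][:900][:, :] if 0 else np.hstack([cv2.resize(a[40:240,220:420],(400,400)),cv2.resize(b[80:280,320:520],(400,400))]))
E
```

```text
(no output)
```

View pics/c2.png

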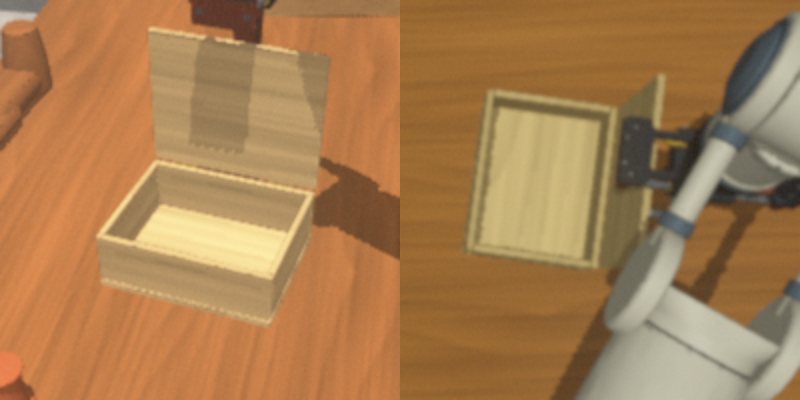

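The lid is upright. Now I'll release it with a small opening and rise straight up.

Call:
apply_moves --deltas '[0,0,0,0,0,0,24,0,0,0,0,0,0,24,0,0,0,0,0,0,24,0,0,-15,0,0,0,24,0,0,-35,0,0,0,24,0,0,-60,0,0,0,24,0,0,-90,0,0,0,24,0,0,-105,0,0,0,24,0,0,-105,0,0,0,24]'

```text
t: 7.12
ee_pos: [543.0, -286.5, 288.8]
tcp_rot: [0.083, 0.997, -0.001, 0.001]
contact_force: [0.7, -0.3, -0.1]
grip_width: 24.0
grip_force: 0.0
```

```bash
python3 - <<'E'
from h import *
print(delta([482.5,275.5,180],35),delta([482.5,275.5,180],33),env.read_state()["joints"])
E
```

```text
([152.6, 544.5, 107.8], [0.0, 0.2, 45.5]) ([152.6, 544.5, 107.8], [0.0, 0.2, 47.5]) [-5.40890083e-01  1.51996102e-01  1.04697438e+00  1.43364225e-05
  1.93955664e+00 -1.94618268e+00]
```

Call:
apply_moves --deltas '[153,545,0,0,0,45.5,60,153,545,0,0,0,45.5,60,153,545,0,0,0,45.5,60,153,545,0,0,0,45.5,60,153,545,0,0,0,45.5,60,153,545,0,0,0,45.5,60,153,545,0,0,0,45.5,60,153,545,50,0,0,45.5,60,153,545,107,0,0,45.5,60,153,545,107,0,0,45.5,60,153,545,107,0,0,45.5,60,153,545,107,0,0,45.5,60,153,545,107,0,0,45.5,60,153,545,107,0,0,45.5,60]'

```text
t: 8.88
ee_pos: [482.4, 275.8, 181.7]
tcp_rot: [0.462, 0.887, 0.001, 0.001]
contact_force: [1.3, 0.1, -0.6]
grip_width: 59.8
grip_force: 0.0
```

```bash
python3 - <<'E'
from h import *
print(delta([482.5,275.5,14],35),env.read_state()["joints"])
im=env.get_image("wrist");c=cam("wrist")
K,R,t=c
for p in([482.5,275.5,52],[482.5,275.5,8]):
    q=K@(R@p+t);q=q[:2]/q[2];print(q);
cv2.imwrite("pics/w2.png",im)
E
```

```text
([-0.2, -0.5, 167.7], [0.2, 0.0, -0.1]) [ 4.58135061e-01 -3.54248995e-02  1.43181066e+00 -9.12786020e-05
  1.74248411e+00 -1.51374813e-01]
[319.74898639 190.48990162]
[319.77654124 181.97641614]
```

View pics/w2.png

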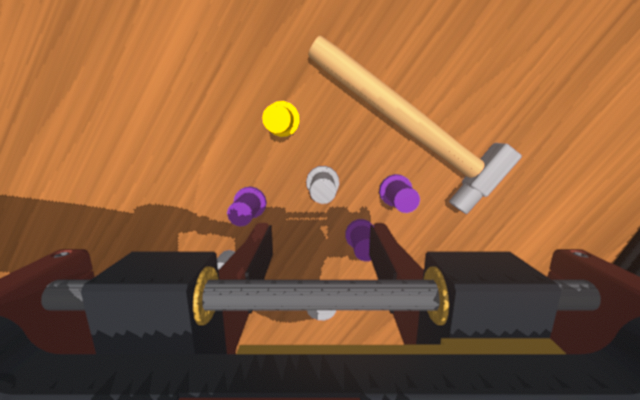

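The die's top is at (323,190) against a predicted (320,190), and the neighbours are clear of the fingers. I'll go down and grip.

Call:
apply_moves --deltas '[0,0,50,0,0,0,60,0,0,100,0,0,0,60,0,0,140,0,0,0,60,0,0,160,0,0,0,60,0,0,167,0,0,0,60,0,0,167,0,0,0,60,0,0,167,0,0,0,15,0,0,167,0,0,0,15,0,0,167,0,0,0,15,0,0,167,0,0,0,15,0,0,167,0,0,0,15,0,0,167,0,0,0,15]'

```text
t: 10.42
ee_pos: [482.0, 276.8, 13.7]
tcp_rot: [0.462, 0.887, 0.001, 0.0]
contact_force: [1.9, 1.6, 2.4]
grip_width: 27.2
grip_force: 30.0
```

Call:
apply_moves --deltas '[0,0,-15,0,0,0,15,0,0,-50,0,0,0,15,0,0,-100,0,0,0,15,0,0,-136,0,0,0,15,0,0,-136,0,0,0,15]'

```text
t: 11.05
ee_pos: [482.6, 277.0, 152.7]
tcp_rot: [0.462, 0.887, 0.002, 0.002]
contact_force: [0.2, 0.6, -4.1]
grip_width: 27.2
grip_force: 30.0
```

```bash
python3 - <<'E'
from h import *
print(delta([565.5,-145.5,150],-9.5))
E
```

```text
([-393.6, -174.5, 2.1], [0.3, -0.1, 44.5])
```

Call:
apply_moves --deltas '[-33,-15,0,0,0,3.7,15,-66,-29,0,0,0,7.4,15,-98,-44,0,0,0,11.1,15,-131,-58,0,0,0,14.8,15,-164,-73,0,0,0,18.5,15,-197,-87,0,0,0,22.2,15,-230,-102,0,0,0,26,15,-262,-116,0,0,0,29.7,15,-295,-131,0,0,0,33.4,15,-328,-145,0,0,0,37,15,-361,-160,0,0,0,41,15,-394,-174,0,0,0,44.5,15,-394,-174,0,0,0,44.5,15,-394,-174,0,0,0,44.5,15,-394,-174,0,0,0,44.5,15]'

```text
t: 12.92
ee_pos: [564.7, -144.9, 148.3]
tcp_rot: [0.763, 0.647, -0.0, -0.001]
contact_force: [-0.1, 0.4, -2.6]
grip_width: 27.0
grip_force: 30.0
```

```bash
python3 - <<'E'
from h import *
print(delta([565.5,-145.5,21.7],-9.5))
a=env.get_image("side");b=env.get_image("top")
cv2.imwrite("pics/c3.png",np.hstack([cv2.resize(a[40:240,220:420],(400,400)),cv2.resize(b[80:280,320:520],(400,400))]))
E
```

```text
([-0.5, 1.0, 126.6], [-0.1, -0.0, 0.1])
```

View pics/c3.png

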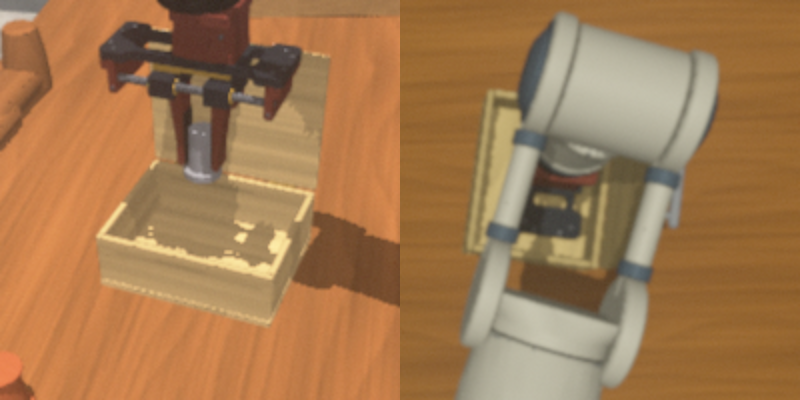

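```bash
python3 - <<'E'
from h import *
P=lambda x,y:(320+(x-400)/2,80+y/2)
for z in(300,350,400,450): print(z,[ray("top",*P(*p),z).round(0)[:2].tolist() for p in((620,90),(555,30),(715,85),(680,160),(655,215),(637,272))])
# side-view height of dark wrist bottom above tcp
for z in (280,300,320,340,360):
    K,R,t=cam("side");q=K@(R@[565,-145,z]+t);q=q[:2]/q[2];print(z,((q-[220,40])*2).round(0))
E
```

```text
300 [[613.0, -202.0], [674.0, -142.0], [616.0, -294.0], [543.0, -256.0], [491.0, -229.0], [438.0, -209.0]]
350 [[601.0, -188.0], [659.0, -132.0], [604.0, -275.0], [536.0, -239.0], [487.0, -214.0], [436.0, -195.0]]
400 [[590.0, -175.0], [643.0, -122.0], [592.0, -256.0], [528.0, -223.0], [482.0, -199.0], [435.0, -182.0]]
450 [[578.0, -161.0], [628.0, -112.0], [580.0, -237.0], [521.0, -206.0], [478.0, -184.0], [433.0, -168.0]]
280 [199.  38.]
300 [199.  17.]
320 [198.  -5.]
340 [198. -29.]
360 [198. -53.]
```

The wrist is high enough to clear the lid. I'll lower the die, slowly at the end.

Call:
apply_moves --deltas '[0,0,30,0,0,0,15,0,0,60,0,0,0,15,0,0,90,0,0,0,15,0,0,110,0,0,0,15,0,0,118,0,0,0,15,0,0,122,0,0,0,15,0,0,124,0,0,0,15,0,0,125,0,0,0,15,0,0,125,0,0,0,15]'

```text
t: 14.15
ee_pos: [565.3, -146.2, 24.5]
tcp_rot: [0.763, 0.646, 0.0, 0.0]
contact_force: [-0.4, -0.4, -2.1]
grip_width: 26.7
grip_force: 30.0
```

Call:
apply_moves --deltas '[0,0,1,0,0,0,15,0,0,1.5,0,0,0,15,0,0,2,0,0,0,15,0,0,2.5,0,0,0,15,0,0,2.5,0,0,0,15]'

```text
t: 14.78
ee_pos: [565.1, -146.1, 21.7]
tcp_rot: [0.763, 0.646, 0.0, 0.0]
contact_force: [-0.7, 0.5, -0.9]
grip_width: 26.8
grip_force: 30.0
```

Call:
apply_moves --deltas '[0,0,0.5,0,0,0,15,0,0,1,0,0,0,15,0,0,1,0,0,0,15]'

```text
t: 15.15
ee_pos: [565.1, -146.1, 21.7]
tcp_rot: [0.763, 0.646, 0.0, 0.0]
contact_force: [-3.6, 0.3, 5.4]
grip_width: 27.1
grip_force: 30.0
```

Call:
apply_moves --deltas '[0,0,0,0,0,0,50,0,0,0,0,0,0,50,0,0,0,0,0,0,50,0,0,0,0,0,0,50,0,0,-20,0,0,0,50,0,0,-60,0,0,0,50,0,0,-120,0,0,0,50,0,0,-180,0,0,0,50,0,0,-240,0,0,0,50,0,0,-268,0,0,0,50,0,0,-268,0,0,0,50]'

```text
t: 16.52
ee_pos: [565.7, -146.3, 293.2]
tcp_rot: [0.763, 0.646, 0.002, 0.003]
contact_force: [-0.1, -0.1, -0.3]
grip_width: 49.9
grip_force: 0.0
```

```bash
python3 - <<'E'
from h import *
print(delta([542.5,-287,288],80.5),env.read_state()["joints"])
a=env.get_image("side");b=env.get_image("top")
cv2.imwrite("pics/c4.png",np.hstack([cv2.resize(a[40:240,220:420],(400,400)),cv2.resize(b[80:280,320:520],(400,400))]))
E
```

```text
([-142.6, 0.2, 5.3], [0.3, 0.4, -90.0]) [-3.11234838e-01  6.81567146e-02  1.12908203e+00  4.35996910e-05
  1.93684539e+00 -1.45638643e-01]
```

View pics/c4.png

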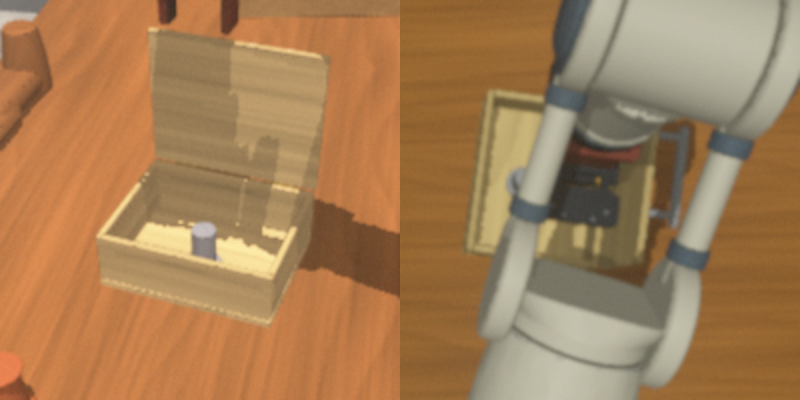

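The die stands upright in the box at (203,240) in the crop, with the lid still up. Now I'll go back to the handle.

Call:
apply_moves --deltas '[-30,0,5,0,0,-10,24,-60,0,5,0,0,-20,24,-90,0,5,0,0,-30,24,-120,0,5,0,0,-40,24,-142,0,5,0,0,-50,24,-142,0,5,0,0,-60,24,-142,0,5,0,0,-70,24,-142,0,5,0,0,-80,24,-142,0,5,0,0,-90,24,-142,0,5,0,0,-90,24,-142,0,5,0,0,-90,24,-142,0,5,0,0,-90,24]'

```text
t: 18.12
ee_pos: [541.6, -286.0, 283.0]
tcp_rot: [0.084, 0.997, 0.0, -0.0]
contact_force: [-0.7, -0.8, -0.8]
grip_width: 23.9
grip_force: 0.0
```

```bash
python3 - <<'E'
from h import *
print(delta([542,-287,182],80.5),env.read_state()["joints"][5])
f=lambda th:np.array([-130*np.cos(th)+43*np.sin(th),130*np.sin(th)+43*np.cos(th)])
for th in np.linspace(1.56,0,13)[1:]:
    d=f(th)-f(1.56);print(round(th,2),"tool y",(-d[0]).round(1),"z",(-d[1]).round(1))
E
```

```text
([-0.7, -0.9, 101.0], [0.0, -0.0, -0.1]) -1.9448940610582932
1.43 tool y 17.3 z -4.3
1.3 tool y 34.9 z -6.3
1.17 tool y 52.7 z -6.0
1.04 tool y 70.3 z -3.4
0.91 tool y 87.4 z 1.4
0.78 tool y 103.8 z 8.5
0.65 tool y 119.1 z 17.6
0.52 tool y 133.0 z 28.5
0.39 tool y 145.5 z 41.3
0.26 tool y 156.2 z 55.5
0.13 tool y 164.9 z 71.0
0.0 tool y 171.6 z 87.5
```

Call:
apply_moves --deltas '[0,-1,30,0,0,0,24,0,-1,55,0,0,0,24,0,-1,75,0,0,0,24,0,-1,90,0,0,0,24,0,-1,100,0,0,0,24,0,-1,100,0,0,0,24,0,-1,100,0,0,0,5,0,-1,100,0,0,0,5,0,-1,100,0,0,0,5,0,-1,100,0,0,0,5]'

```text
t: 19.38
ee_pos: [541.9, -287.2, 184.6]
tcp_rot: [0.083, 0.997, -0.0, 0.001]
contact_force: [0.5, 0.4, 4.0]
grip_width: 10.1
grip_force: 30.0
```

Call:
apply_moves --deltas '[0,8.5,-2.5,0,0,0,5,0,17.3,-4.3,0,0,0,5,0,26,-5.6,0,0,0,5,0,34.9,-6.3,0,0,0,5,0,43.8,-6.4,0,0,0,5,0,52.7,-6,0,0,0,5,0,61.5,-5,0,0,0,5,0,70.3,-3.4,0,0,0,5,0,79,-1.3,0,0,0,5,0,87.4,1.4,0,0,0,5,0,95.7,4.7,0,0,0,5,0,103.8,8.5,0,0,0,5]'

```text
t: 20.88
ee_pos: [559.7, -184.3, 174.9]
tcp_rot: [0.083, 0.997, -0.0, 0.001]
contact_force: [6.5, -1.5, 4.1]
grip_width: 10.3
grip_force: 30.0
```

Remaining steps, relative to (103.8, 8.5):

Call:
apply_moves --deltas '[0,7.8,4.4,0,0,0,5,0,15.3,9.1,0,0,0,5,0,22.4,14.4,0,0,0,5,0,29.2,20,0,0,0,5,0,35.6,26.3,0,0,0,5,0,41.7,32.8,0,0,0,5,0,47.2,39.7,0,0,0,5,0,52.4,47,0,0,0,5,0,57,54.6,0,0,0,5,0,61.1,62.5,0,0,0,5,0,64.7,70.7,0,0,0,5,0,67.8,79,0,0,0,5,0,67.8,80,0,0,0,5]'

```text
t: 22.5
ee_pos: [570.8, -116.4, 94.3]
tcp_rot: [0.082, 0.997, 0.001, 0.001]
contact_force: [6.4, 0.2, 2.1]
grip_width: 10.1
grip_force: 30.0
```

Call:
apply_moves --deltas '[0,0,1,0,0,0,5,0,0,2,0,0,0,5,0,0,3,0,0,0,5,0,0,3,0,0,0,5]'

```text
t: 23.0
ee_pos: [570.9, -115.7, 92.2]
tcp_rot: [0.082, 0.997, 0.002, 0.001]
contact_force: [7.3, 3.0, 3.1]
grip_width: 10.2
grip_force: 30.0
```

Call:
apply_moves --deltas '[0,0,1,0,0,0,5,0,0,2,0,0,0,5,0,0,3,0,0,0,5,0,0,3,0,0,0,5]'

```text
t: 23.5
ee_pos: [571.0, -115.5, 91.6]
tcp_rot: [0.082, 0.997, 0.002, 0.002]
contact_force: [1.5, 5.0, 12.6]
grip_width: 10.5
grip_force: 30.0
```

Force has risen to 12.6 N while z has nearly stopped, so the lid is seated. I'll release and retreat.

Call:
apply_moves --deltas '[0,0,0,0,0,0,50,0,0,0,0,0,0,50,0,0,0,0,0,0,50,0,0,-30,0,0,0,50,0,0,-80,0,0,0,50,0,0,-130,0,0,0,50,0,130,-150,0,0,0,50,0,130,-150,0,0,0,50,0,250,-150,0,0,0,50,0,250,-150,0,0,0,50,0,250,-150,0,0,0,50,0,250,-150,0,0,0,50]'

```text
t: 25.0
ee_pos: [610.8, 128.4, 238.3]
tcp_rot: [0.082, 0.997, -0.0, -0.001]
contact_force: [0.9, -0.4, 0.6]
grip_width: 50.0
grip_force: 0.0
```

```bash
python3 - <<'E'
from h import *
a=env.get_image("side");b=env.get_image("top")
cv2.imwrite("pics/c5.png",np.hstack([cv2.resize(a[100:220,250:400],(500,400),interpolation=2),cv2.resize(b[110:230,345:435],(300,400),interpolation=2)]))
E
```

```text
(no output)
```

View pics/c5.png

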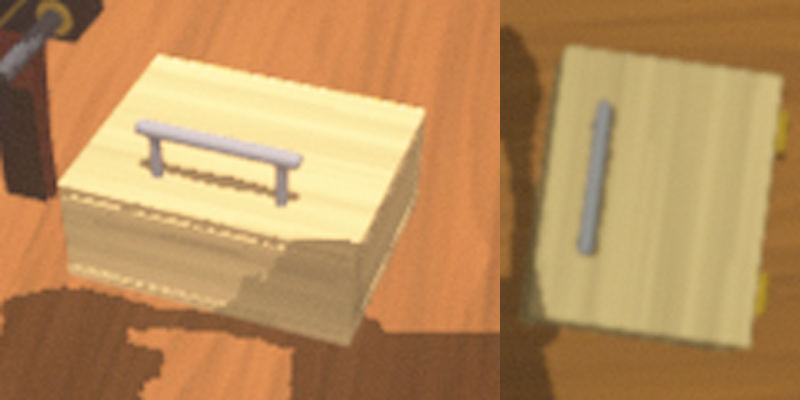

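The lid lies flush on the box with no gap along the front edge (from (60,190) to (360,240) in the crop), and the arm is clear. Handing in.

```bash
python3 -c "
from cell import env
print(env.finish_job())"
```

```text
the job is handed in; nothing more can be done
None
```

The footed steel die was set down upright in the box, the lid is shut flush and the arm is clear; I handed the job in just after 25 s, but the hand-in returned no verdict.

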